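# Clamp a power adapter in the sloping repair cradle

### The arm

A 6-joint arm with a two-finger parallel gripper is mounted at the origin on a cart in front of the work surface, level with it; the furniture and walls round the work are solid. World frame = base frame: x ahead of the robot, y to its left, z up, the work surface at z = 0. Lengths are in m, angles in degrees, forces in N, time in s.
With the tool pointing down it reaches from about 0.375 to 0.9 m from the base axis. Payload 3.1 kg.
Tool frame: the origin (TCP) lies midway between the tips of the shut fingers; the grasp point (between the pads) lies 19 mm behind it; z points along the fingers, y is the line along which they close (so a half turn about z gives the same grasp; the last joint's range is limited). The gripper opens to 87 mm and grips with 3 to 60 N. Pads are 19 mm wide; open, the fingers measure 117 mm over their backs; the gripper's body (75 mm by 190 mm) begins 51 mm behind the grasp point.
Start: joints at [-77.378, 30.224, 82.088, -0, 67.689, -10.227], TCP at [0.243, -0.576, 0.223] pointing down, gripper open.
Joint ranges: [-176.69, 176.69], [-43.24, 126.21], [12.49, 139.97], [-82, 262], [0, 151.66], [-163.58, 163.58]. Speed limits (degrees/s): [159.86, 159.86, 180, 180, 180, 180].

### API

Orientations are given as a 3x3 rotation matrix whose columns are the frame's x, y, z axes.
In Python, from rig import bot gives the robot as it stands.
- The arm moves only by the shell command python3 steer.py FILE, which reads ROWS from the file FILE. ROWS is one flat JSON list of numbers that holds 1 to 20 rows one after another, with no inner brackets; each row has 7 numbers: dx, dy, dz in units of 100 mm, then a rotation vector rx, ry, rz in degrees, then the opening from 0.0 (shut) to 1.0 (fully open); each row is the pose to reach, as a shift and turn from the pose commanded when the command began, along the tool's axes at that moment; what a row does not reach only later rows make up. A row lasts 1/10 s, in which the tool goes at most 0.05 m and 8.59 degrees, less where a joint would pass 70% of its speed; a pose out of reach is approached as far as the arm can. The fingers move at their own pace and stop on an object; the grip force is fixed at half the most. Time passes only in rows, so rows that do not move let the fingers close. It prints the time, the measured TCP pose, the force, the opening and the grip force at its end. Input that does not fit is refused with a message, and nothing moves.
- bot.read_state(): the state, without advancing time (a new reading comes with each control period).
- bot.capture(name): name is "scene" or "side" or "wrist"; returns a dict with "color" (480x640x3 uint8, red, green, blue), "K" (3x3 intrinsics, pixels), "view" (4x4, takes a point from world to camera coordinates); the wrist camera has in their place "mount" (4x4, takes a point from camera to tool coordinates, whose origin is the TCP and whose axes are the flange's). Camera axes: x right, y up, looking along -z (the intrinsics and any distortion apply to the point x, -y, -z); pixel columns grow to the right and rows downward; lengths in m; the calibration is good to about 2 mm. A picture is of the moment at which its call begins: read the wrist's pose just before it. There is no depth.
- bot.hand_in(): hands the job in; it is judged then, once.
The state is a dict: "time_s": time; "joint_positions": joint angles; "qvel": joint speeds; "tau": joint torques, N m; "position": TCP position; "tcp_rot": TCP orientation; "force": force on the tool from outside, world axes, zero at the start; "moment": the same for the moment, N m; "opening": opening from 0.0 (shut) to 1.0 (fully open); "grasp_force": force on a finger pad.
Only numpy, scipy, OpenCV 4.12 (cv2) and the standard library are available. Lean on these libraries where they do the work, as an engineer would, in place of code of your own. Each camera call takes 0.05 s, during which the arm holds its last target. There are 200 camera calls.

### The job

Lay the black power adapter flat on the sloping bed of the repair cradle, resting on the two ledge lugs, with its lead end towards the notched end stop. Then hold in the release button on the side of the sliding jaw and, keeping it in, slide the jaw along its rail until the adapter is held snugly between the jaw and the stop, and let go so that the jaw locks there. Leave the roll of tape and the white-capped vial beside the cradle where they are.

Things in the scene. Friction and masses are not known exactly. Their poses are not given: they have to be found in the camera images.
- adapter: Black power adapter, loose, about 0.2 kg, lying flat: a block 50 mm wide (its x), 105 mm long (y from -42 to +63 mm), 31 mm high (z 0 to 31 mm), with a thin lead stub on its -y end (to y -63 mm) that meets nothing. Take it across the 50 mm width. Origin on the underside, under the middle of the 127 mm overall length.
- adapter_middle (a point): Centre of the adapter's 50 x 105 x 31 mm block, 10.5 mm along the adapter's +y from its origin and 15.5 mm above its underside.
- adapter_lead (a point): Tip of the adapter's lead stub (the lead end).
- bed: Flat aluminium bed of the fixed repair cradle, 86 mm up the slope by 252 mm along the rail (y -117 to +135 mm), sloping 0.61 rad (35 degrees), low side towards the robot. Origin on its upper face, on the rail's centre line, 65 mm above the bench; x points up the slope, y along the rail (to the robot's left), z square out of the bed.
- ledge (a point): Middle of the ledge: two lugs 8 mm high on the bed near its low edge (bed y -95 to -65 and -30 to 0 mm), bearing faces at bed x = -25 mm; this point is at bed x -25, y -47.5, z 4 mm. An adapter resting on the lugs is centred on bed x = 0.
- stop_face (a point): Middle of the notched end stop's face, at bed x 0, y -100, z 15 mm: two posts 30 mm high, 58 mm across together, with a 24 mm gap for the lead. The lead end of the adapter's block comes to rest against it.
- light_bar (a point): Middle of the cradle's light bar, a fixed 16 mm round bar along the bed's y (248 mm long) at bed x 87 mm, z 115 mm, on a thin bracket at each end (bed y -105 and +122 mm, x 38 to 90 mm). It stands above the bed, so work on the bed needs a tool tilted about square to the slope, brought in from the robot's side.
- carriage (a joint): Sliding jaw on the rail, m, 0 to 0.1, growing towards the end stop (bed -y). Its rubber face is at bed y = 80 mm minus this value: it touches an adapter lying against the stop at 0.075. While its button is out it is latched in notches 6 mm apart, one of them at 0.0745; let go within about 2 mm of a notch it drops in. With the button in it slides with about 2 N.
- carriage_grip (a point): Where to pinch the sliding jaw: on the rail's centre line (bed x 0), 28 mm behind the jaw face (bed +y), 23 mm above the bed, in the middle of its grey block (36 mm along the rail, top 40 mm above the bed, uphill face at bed x +22 mm). With the button on its downhill side it is 50 mm across, 44 mm when pinched. Nothing stands beside it.
- release (a joint): Black ribbed release button, 24 mm long, 18 mm high (14 to 32 mm above the bed), on the block's downhill side, m: 0 out (locked), 0.006 fully in (frees the jaw from 0.0045); pressed uphill (bed +x), face at bed x -28 mm out, -22 mm in. Takes 12 N to start, 14.5 N fully in, and springs out by itself. Pinching the block across the slope with 25 to 50 N holds it in.
- tape: Roll of amber tape lying flat, 62 mm across, 12 mm high, loose; to be left alone. Origin under its middle.
- vial: White capped vial standing upright, 27 mm across, 45 mm high, loose; to be left alone. Origin under its middle.

How it is judged:
By the outcome, as a careful person would: the job done as asked, in the order asked, and still so for the second after the job is handed in, with the robot touching nothing.
It also fails if it takes over 48 s, if anything falls off the work surface, if the arm or the gripper's body presses on something with over 40 N, if the wrist force passes 120 N, or if a joint passes its speed limit or range.

## Working session

There is one attempt and no reset: what is moved stays moved. The work goes in short steps, Python scripts to look and compute and a shell command to move; the robot and the scene stay as the last step left them, time stands still between calls to the robot, and variables do not carry over. Pictures are saved under pics/ and viewed, at most 10 in all, crops included, and the job is handed in when it is done.

```bash
ls; mkdir -p pics; python3 - <<'E'
from rig import bot
import cv2,numpy as np
for n in("scene","side"):
    c=bot.capture(n); cv2.imwrite(f"pics/{n}0.png",c["color"][:,:,::-1]); print(n,c["K"].tolist(),np.round(c["view"],4).tolist(),[k for k in c])
s=bot.read_state(); print(s)
E
```

```text
pics
rig.py
steer.py
scene [[461.7321092052508, 0.0, 312.04902185285306], [0.0, 461.7321092052508, 241.36825667533472], [0.0, 0.0, 1.0]] [[-0.7754, -0.6311, -0.0205, 0.4788], [0.3352, -0.4389, 0.8337, -0.2875], [-0.5351, 0.6396, 0.5519, -0.6346], [0.0, 0.0, 0.0, 1.0]] ['color', 'K', 'view']
side [[500.0992624349199, 0.0, 317.900719525844], [0.0, 500.0992624349199, 241.0398325994957], [0.0, 0.0, 1.0]] [[-0.9658, -0.259, 0.013, 0.5635], [0.1204, -0.4033, 0.9071, -0.1623], [-0.2297, 0.8776, 0.4207, -0.8758], [0.0, 0.0, 0.0, 1.0]] ['color', 'K', 'view']
{'time_s': 0.1, 'joint_positions': array([-7.73782037e+01,  3.02725517e+01,  8.21489783e+01, -9.31142816e-04,
        6.76917890e+01, -1.02289845e+01]), 'qvel': array([ 0.03325055, -0.06360102, -0.19481856, -0.06056248,  0.01151388,
        0.0017086 ]), 'tau': array([-1.11921811e-04, -4.40983987e+01, -1.77151215e+01,  6.34029577e-02,
        5.33974310e-02, -4.71243345e-05]), 'position': array([ 0.24256479, -0.57528218,  0.22168155]), 'tcp_rot': array([[ 9.21517011e-01,  3.88337738e-01, -4.46847166e-04],
       [ 3.88337849e-01, -9.21515058e-01,  1.92670689e-03],
       [ 3.36436603e-04, -1.94902084e-03, -9.99998044e-01]]), 'force': array([-0.35342854, -0.3830436 ,  0.05866765]), 'moment': array([-0.00408391, -0.02897287,  0.01542775]), 'grasp_force': 0.0, 'opening': 1.0019514459877785}
```

View pics/scene0.png

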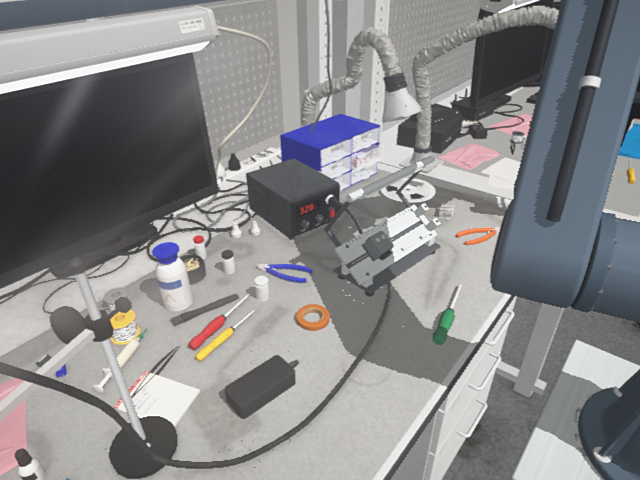

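View pics/side0.png

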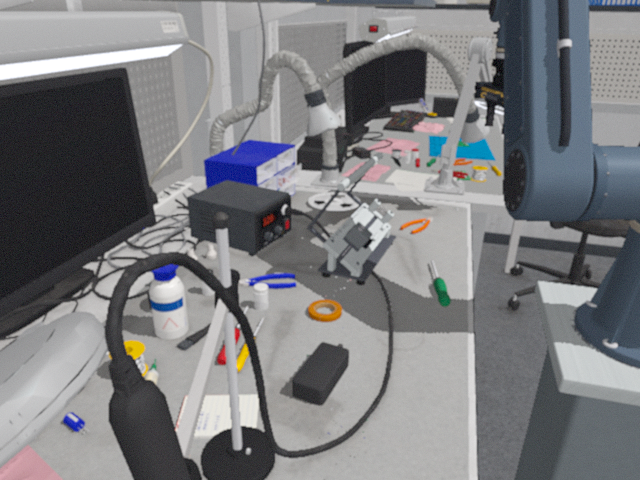

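The scene view shows the adapter at about (262,385) with its lead at (297,362), the cradle at (388,245), the tape at (312,317) and the vial at (262,288). The side view shows the adapter at (321,373), the cradle at (357,240), the tape at (325,310) and the vial at (261,296). I'll zoom in next.

```bash
cat > h.py <<'E'
import numpy as np,cv2
from rig import bot
def cam(n):
    c=bot.capture(n); s=None
    return c
def P(K,V): return np.array(K)@np.diag([1,-1,-1])@np.array(V)[:3]
def proj(M,X):
    X=np.atleast_2d(X); h=np.c_[X,np.ones(len(X))]@M.T; return h[:,:2]/h[:,2:]
def tri(Ms,uvs):
    A=[r for M,(u,v) in zip(Ms,uvs) for r in(u*M[2]-M[0],v*M[2]-M[1])]
    x=np.linalg.svd(np.array(A))[2][-1]; return x[:3]/x[3]
def onz(M,uv,z):
    A=np.array([uv[0]*M[2]-M[0],uv[1]*M[2]-M[1]]); return np.r_[np.linalg.solve(A[:,:2],-(A[:,2]*z+A[:,3])),z]
E
python3 - <<'E'
from h import *
a=cv2.imread('pics/scene0.png');b=cv2.imread('pics/side0.png')
def cr(i,x,y,w,h,s):return cv2.resize(i[y:y+h,x:x+w],None,fx=s,fy=s,interpolation=cv2.INTER_CUBIC)
# cradle: 130x100 x3 ; adapter 100x75 x4
cv2.imwrite('pics/crop.png',np.vstack([np.hstack([cr(a,320,180,133,100,3),cr(b,300,170,133,100,3)]),np.hstack([cr(a,205,340,133,100,3),cr(b,265,325,133,100,3)])]))
for n,z in(("scene",0),("side",0)):
    c=bot.capture(n);M=P(c["K"],c["view"]);V=np.array(c["view"]);print(n,-V[:3,:3].T@V[:3,3])
    px={"scene":[(262,385),(297,362),(385,245),(312,317),(262,288)],"side":[(321,373),(321,373),(357,240),(325,310),(261,296)]}[n]
    for p in px:print(np.round(onz(M,p,.02),3))
E
```

```text
scene [0.12803218 0.58188017 0.5997019 ]
[0.497 0.27  0.02 ]
[0.484 0.202 0.02 ]
[ 0.551 -0.178  0.02 ]
[0.532 0.104 0.02 ]
[0.663 0.1   0.02 ]
side [0.36254919 0.84912327 0.50831745]
[0.505 0.277 0.02 ]
[0.505 0.277 0.02 ]
[ 0.543 -0.201  0.02 ]
[0.541 0.11  0.02 ]
[0.668 0.097 0.02 ]
```

View pics/crop.png

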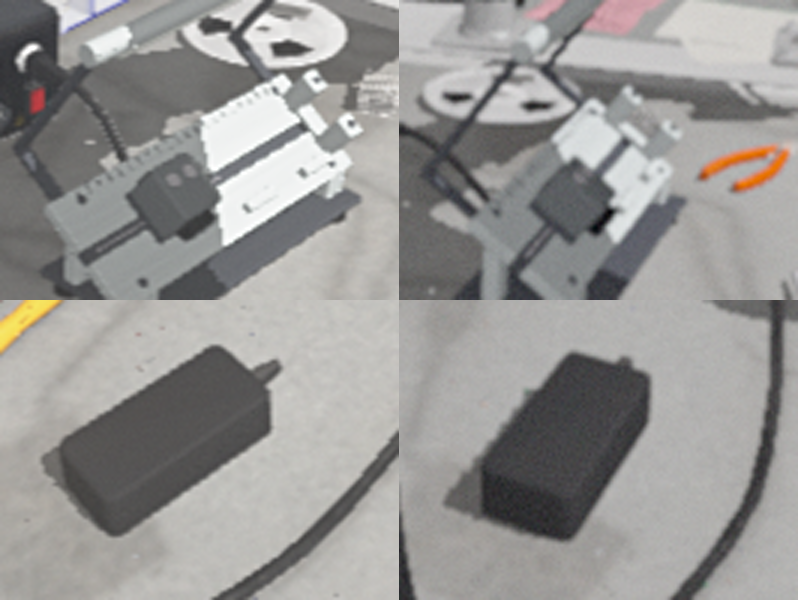

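The crops show the adapter corners clearly, the lead pointing towards world -y. The cradle bed corners, the light-bar end (scene (355,195), side (344,184)) and the jaw in mid-bed are also visible. I'll fit the poses.

```bash
cat > fit.py <<'E'
from h import *
from scipy.optimize import least_squares
from scipy.spatial.transform import Rotation as R
K={};
for n in("scene","side"):
    c=bot.capture(n);K[n]=P(c["K"],c["view"])
S=lambda o,l:[((x/3+o[0]),(y/3+o[1])) for x,y in l]
# adapter
pts=np.array([(25,-42,31),(-25,-42,31),(25,63,31),(-25,63,31),(-25,63,0),(-25,-42,0),(0,-63,12)])/1e3
sc=np.array(S((205,340),[(213,46),(270,83),(62,140),(118,200),(115,237),(270,132),(280,66)]))
sd=np.array(S((265,325),[(168,52),(250,75),(83,165),(173,200),(172,240),(248,125),(228,57)]))
def ad(p): return R.from_euler('z',p[3]).apply(pts)+p[:3]
f=lambda p:np.r_[(proj(K["scene"],ad(p))-sc).ravel(),(proj(K["side"],ad(p))-sd).ravel()]
r=least_squares(f,[.5,.265,0,.1],loss='soft_l1');print("adapter",np.round(r.x,4),np.round(r.fun.reshape(-1,2),1).tolist())
# cradle
bp=np.array([(43,135,0),(-43,135,0),(-43,-117,0),(87,124,115)])/1e3
bs=np.array(S((320,180),[(46,207),(95,298),(355,160),(105,45)]));bd=np.array(S((300,170),[(70,212),(145,298),(272,165),(132,42)]))
def bed(p): return R.from_euler('z',p[3])*R.from_euler('y',-.61)
g=lambda p:np.r_[(proj(K["scene"],bed(p).apply(bp)+p[:3])-bs).ravel(),(proj(K["side"],bed(p).apply(bp)+p[:3])-bd).ravel()]
r2=least_squares(g,[.55,-.18,.065,0],loss='soft_l1');print("bed",np.round(r2.x,4),np.round(r2.fun.reshape(-1,2),1).tolist())
np.save('bed.npy',r2.x);np.save('ad.npy',r.x)
E
python3 fit.py
```

```text
adapter [ 0.5057  0.2519 -0.0085 -0.1621] [[1.3, -3.8], [1.5, 1.1], [-2.0, -0.5], [-2.3, -0.2], [0.8, 0.5], [2.3, -2.3], [-1.3, -0.7], [-0.3, -0.6], [1.4, -0.1], [-1.7, 1.6], [0.2, 0.2], [0.2, 3.8], [1.3, -1.0], [-1.3, 4.2]]
bed [ 0.5253 -0.1607  0.0621 -0.1651] [[0.1, -4.9], [8.6, 0.3], [-0.5, -1.0], [-3.4, -1.1], [0.0, 0.4], [6.9, 0.7], [1.4, 0.5], [-2.9, 0.8]]
```

```bash
python3 - <<'E'
from fit import *
c=bot.capture("wrist");print(c["K"],np.round(c["mount"],4),[k for k in c])
for uv in[(143,445),(85,280),(80,330),(160,460)]:print(uv,onz(K["scene"],uv,0),onz(K["scene"],uv,.15))
for uv in[(238,455),(220,220),(265,430),(240,300),(150,400)]:print(uv,onz(K["side"],uv,0),onz(K["side"],uv,.15))
E
```

```text
adapter [ 0.5057  0.2519 -0.0085 -0.1621] [[1.3, -3.8], [1.5, 1.1], [-2.0, -0.5], [-2.3, -0.2], [0.8, 0.5], [2.3, -2.3], [-1.3, -0.7], [-0.3, -0.6], [1.4, -0.1], [-1.7, 1.6], [0.2, 0.2], [0.2, 3.8], [1.3, -1.0], [-1.3, 4.2]]
bed [ 0.5253 -0.1607  0.0621 -0.1651] [[0.1, -4.9], [8.6, 0.3], [-0.5, -1.0], [-3.4, -1.1], [0.0, 0.4], [6.9, 0.7], [1.4, 0.5], [-2.9, 0.8]]
[[333.55986415   0.         319.15578072]
 [  0.         333.55986415 236.00649147]
 [  0.           0.           1.        ]] [[-4.000e-04  9.679e-01  2.512e-01  6.840e-02]
 [ 1.000e+00  2.000e-04  9.000e-04 -6.000e-04]
 [ 8.000e-04  2.512e-01 -9.679e-01 -1.630e-01]
 [ 0.000e+00  0.000e+00  0.000e+00  1.000e+00]] ['color', 'K', 'mount']
(143, 445) [0.56936559 0.44052909 0.        ] [0.45897739 0.47588442 0.15      ]
(85, 280) [0.99918369 0.29500612 0.        ] [0.78128755 0.36676028 0.15      ]
(80, 330) [0.86352229 0.37829442 0.        ] [0.67955836 0.42921615 0.15      ]
(160, 460) [0.53112979 0.43898821 0.        ] [0.43030529 0.47472895 0.15      ]
(238, 455) [0.57100216 0.43304468 0.        ] [0.50948952 0.5558258  0.15      ]
(220, 220) [ 0.92207969 -0.2649069   0.        ] [0.75696717 0.06383359 0.15      ]
(265, 430) [0.55289833 0.38529743 0.        ] [0.49672798 0.52216834 0.15      ]
(240, 300) [0.71378107 0.09118513 0.        ] [0.61013564 0.31484599 0.15      ]
(150, 400) [0.73001154 0.37706999 0.        ] [0.62157664 0.51636875 0.15      ]
```

Units first: shifts go in units of 100 mm. So -0.16 m is -1.6, -0.08 m is -0.8.

```bash
echo '[0.3,-0.2,-0.4,0,0,-8,1,0.6,-0.4,-0.8,0,0,-16,1,2,-1.6,-0.8,0,0,-40,1,2,-1.6,-0.8,0,0,-40,1,2,-1.6,-0.8,0,0,-40,1,2,-1.6,-0.8,0,0,-40,1,3.9,-3.2,-0.8,0,0,-58,1,3.9,-3.2,-0.8,0,0,-58,1,3.9,-3.2,-0.8,0,0,-58,1,3.9,-3.2,-0.8,0,0,-58,1,3.9,-3.2,-0.8,0,0,-58,1,3.9,-3.2,-0.8,0,0,-58,1,3.9,-3.2,-0.8,0,0,-58,1,3.9,-3.2,-0.8,0,0,-58,1]' > next.json && python3 steer.py next.json
cat > shot.py <<'E'
from h import *
import sys
def shot(n):
    s=bot.read_state();c=bot.capture("wrist");T=np.eye(4);T[:3,:3]=s["tcp_rot"];T[:3,3]=s["position"]
    V=np.linalg.inv(T@c["mount"]);np.save(f'pics/{n}.npy',P(c["K"],V));cv2.imwrite(f'pics/{n}.png',c["color"][:,:,::-1])
shot(sys.argv[1])
E
python3 shot.py wA; python3 - <<'E'
from h import *
s=bot.read_state();print(s["tcp_rot"],s["joint_positions"],s["qvel"])
c=bot.capture("side");cv2.imwrite("pics/sideA.png",c["color"][:,:,::-1])
E
```

```text
time_s: 1.85
position: [0.4776, -0.1304, 0.3026]
tcp_rot: [[0.16, 0.987, -0.0], [0.987, -0.16, -0.001], [-0.001, -0.0, -1.0]]
force: [0.0, -0.3, 0.2]
opening: 0.998
grasp_force: 0.0
[[ 1.60712577e-01  9.87001239e-01 -1.47595428e-04]
 [ 9.87001141e-01 -1.60712628e-01 -4.45720439e-04]
 [-4.63647074e-04 -7.40439756e-05 -9.99999890e-01]] [-2.82603455e+01  1.46743808e+01  9.42543363e+01 -2.80135642e-02
  7.10666420e+01 -1.90029959e+01] [-0.85133737  0.04147483 -0.00224624  0.21634378 -0.10846389  0.17500394]
```

View pics/wA.png

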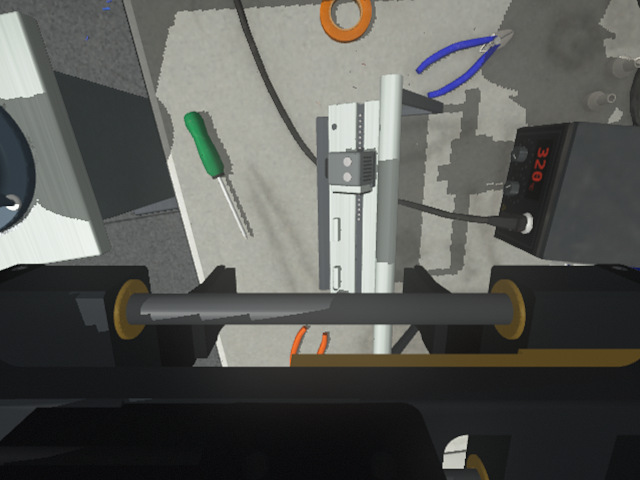

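The wrist view shows the cradle centre at about (350,200), the jaw at (350,172), the light bar at x≈390 and the tape at (347,15). The gripper body fills the lower half of the frame. I need the body's width along the closing line, so I'll check the side view.

```bash
python3 - <<'E'
from h import *
a=cv2.imread('pics/sideA.png')
c=bot.capture("side");M=P(c["K"],c["view"]);s=bot.read_state();Rm=s["tcp_rot"];p=s["position"]
# predicted outline: 190 along y, body from 70 behind TCP ; and x = +-37
for hy,hx,col in((.095,.0375,(0,0,255)),(.0375,.095,(0,255,0))):
    for z in(-.07,-.2):
        q=np.array([(hx,hy,z),(hx,-hy,z),(-hx,-hy,z),(-hx,hy,z)])@Rm.T+p
        cv2.polylines(a,[np.round(proj(M,q)).astype(int)],True,col,1)
cv2.imwrite('pics/sideA2.png',cv2.resize(a[60:310,200:533],None,fx=2.4,fy=2.4))
E
```

```text
(no output)
```

View pics/sideA2.png

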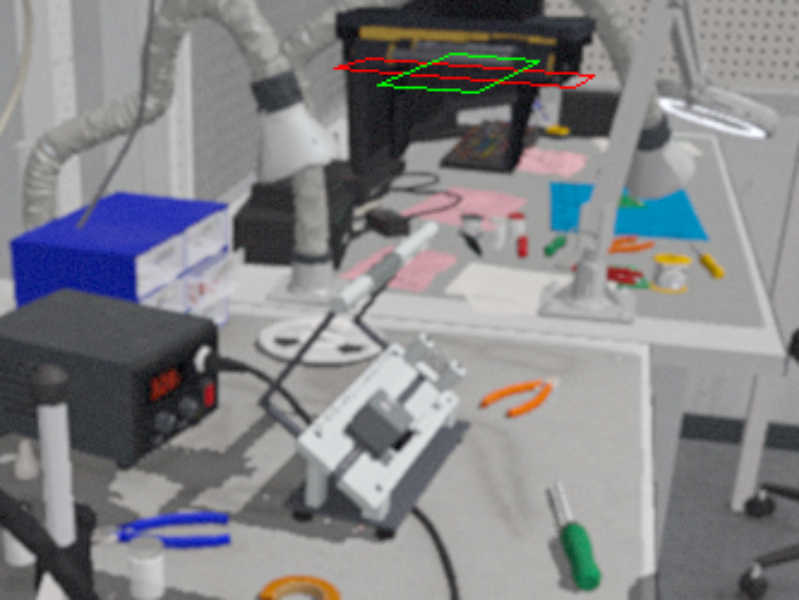

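The body is indeed 190 mm along the closing line. A square tool would therefore foul the light bar, so I'll use extra lean (about 15–18°) and release the adapter with its low edge in the ledge. Next I'll take two more wrist views on the way to the adapter.

Scaled: 0.13 m is 1.3, 0.1 m is 1.

```bash
echo '[0.5,0,0,0,0,0,1,1,0,0,0,0,0,1,1.3,0,0,0,0,0,1,1.3,0,0,0,0,0,1,1.3,0,0,0,0,0,1]' > next.json && python3 steer.py next.json && python3 shot.py wB && echo '[0.5,0,0,0,0,0,1,1,0,0,0,0,0,1,1.4,0,0,0,0,0,1,1.4,0,0,0,0,0,1,1.4,0,0,0,0,0,1]' > next.json && python3 steer.py next.json && python3 shot.py wC; python3 - <<'E'
from h import *
L=[cv2.imread(f'pics/w{k}.png') for k in 'ABC']
cr=lambda i,x,y,w,h,s:cv2.resize(i[y:y+h,x:x+w],None,fx=s,fy=s,interpolation=cv2.INTER_CUBIC)
# A cradle x310-443,y60-300 ; B cradle ; C full
cv2.imwrite('pics/m1.png',np.hstack([cr(L[0],300,60,133,200,3),cr(L[1],300,140,133,200,3)]))
cv2.imwrite('pics/m2.png',np.hstack([cr(L[1],250,0,200,300,2),cr(L[2],250,0,200,300,2)]))
E
```

```text
time_s: 2.5
position: [0.4985, -0.002, 0.3025]
tcp_rot: [[0.159, 0.987, -0.0], [0.987, -0.159, -0.001], [-0.001, 0.0, -1.0]]
force: [0.3, -1.4, -0.2]
opening: 0.998
grasp_force: 0.0
time_s: 3.05
position: [0.521, 0.1359, 0.3023]
tcp_rot: [[0.159, 0.987, -0.0], [0.987, -0.159, -0.001], [-0.001, -0.0, -1.0]]
force: [0.5, -0.8, 0.5]
opening: 1.004
grasp_force: 0.0
```

View pics/m1.png

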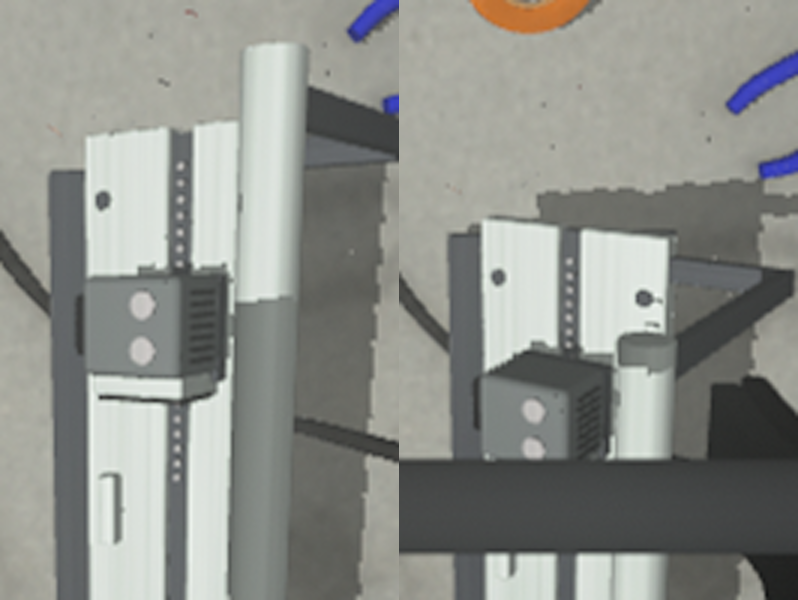

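View pics/m2.png

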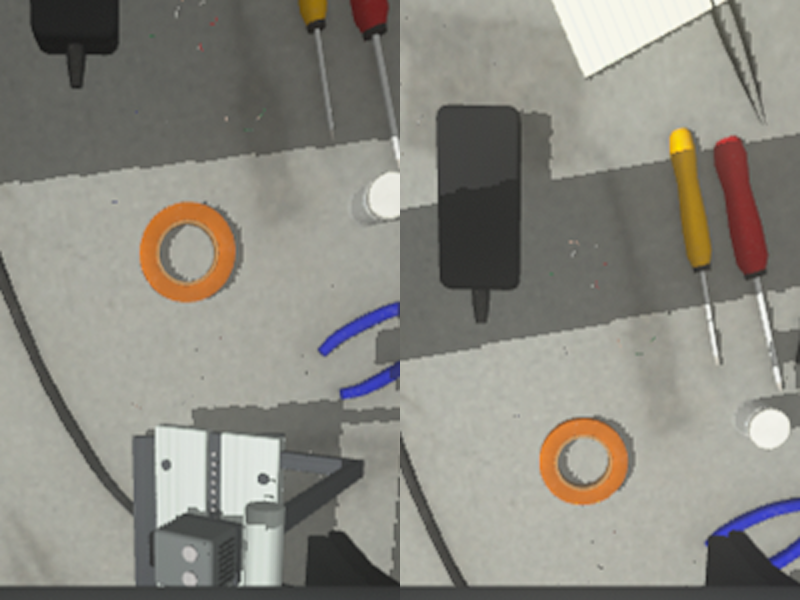

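m1 shows bed corners at A (86,136) and B (82,218)/(268,236), the bar end at A (275,48) and B (246,350), the ledge lug at A (118,472) and the jaw's top face. m2 shows the adapter at C (38..120, 107..289), lead tip (82,321), pointing towards the cradle. I'll refit with these.

```bash
cat > fit2.py <<'E'
from fit import K,S,R,least_squares
from h import *
W={k:np.load(f'pics/w{k}.npy') for k in 'ABC'};W.update(s=K["scene"],d=K["side"])
def px(k,off,sc,l): return [(k,X,(x/sc+off[0],y/sc+off[1])) for X,(x,y) in l]
ob=px('C',(250,0),2,[((25,63,31),(120,106)),((-25,63,31),(37,106)),((-25,-42,31),(39,290)),((25,-42,0),(120,290)),((0,-63,15),(82,322))])+\
 px('B',(250,0),2,[((0,-63,15),(76,88)),((-25,-42,0),(32,52)),((25,-42,0),(118,53))])
def res(T,ob): return np.array([proj(W[k],T(np.array(X)/1e3))[0]-uv for k,X,uv in ob])
fa=lambda p:res(lambda X:R.from_euler('z',p[3]).apply(X)+p[:3],ob)
r=least_squares(lambda p:fa(p).ravel(),[.505,.255,0,-.16],loss='soft_l1');print("adapter",np.round(r.x,4),np.round(fa(r.x),1).tolist());np.save('ad.npy',r.x)
bo=px('A',(300,60),3,[((-43,135,0),(86,136)),((87,124,115),(275,48)),((-25,0,8),(118,472)),((-35,-30,8),(100,545))])+\
 px('B',(300,140),3,[((-43,135,0),(82,218)),((43,135,0),(268,236)),((87,124,115),(246,350))])+\
 px('s',(320,180),3,[((87,124,115),(105,45))])+px('d',(300,170),3,[((87,124,115),(132,42))])
jo=px('A',(300,60),3,[((-22,46,40),(88,277)),((22,46,40),(178,275)),((22,10,40),(180,376)),((-22,10,40),(88,376))])+px('B',(300,140),3,[((-22,46,40),(82,377)),((22,46,40),(168,387))])
def fb(p):
    T=lambda X:(R.from_euler('z',p[3])*R.from_euler('y',-p[4])).apply(X)+p[:3]
    return np.r_[res(T,bo),res(lambda X:T(X+np.array([0,.08-p[5],0])),jo),[[ (p[4]-.61)*300,0]]]
r=least_squares(lambda p:fb(p).ravel(),[.525,-.16,.065,-.165,.61,.03],loss='soft_l1');print("bed",np.round(r.x,4),np.round(fb(r.x),1).tolist());np.save('bed.npy',r.x)
E
python3 fit2.py | tail -2
```

```text
adapter [ 0.503   0.2567  0.0012 -0.1797] [[0.3, -0.6], [-0.9, -1.5], [-0.2, -0.6], [-0.1, 0.4], [-0.6, 0.5], [0.0, -0.7], [2.8, 1.7], [0.2, 2.1]]
bed [ 0.5252 -0.1506  0.0667 -0.1201  0.6116  0.0461] [[-1.1, -1.3], [-0.4, 10.8], [0.5, 0.5], [0.4, -1.5], [-0.4, -0.8], [0.2, -1.3], [0.4, 4.9], [-4.3, -0.1], [-1.1, 0.5], [-4.2, -0.0], [1.3, -0.6], [0.9, 1.0], [-3.1, -0.1], [-2.8, -1.5], [0.9, 1.4], [0.5, 0.0]]
```

```bash
sed -i 's/(87,124,115)/(87,132.5,115)/g; s/(-22,46,40)/(-17,46,40)/g; s/(-22,10,40)/(-17,10,40)/' fit2.py; python3 fit2.py | tail -1
cat > goal.py <<'E'
# target pose -> rows in tool axes:  goal(P,Rt)
from h import *
from scipy.spatial.transform import Rotation as R
b=np.load('bed.npy');Rb=(R.from_euler('z',b[3])*R.from_euler('y',-b[4])).as_matrix()
B=lambda *mm:Rb@(np.array(mm)/1e3)+b[:3]
def tool(th): # lean th deg beyond square, towards low side; tool y=uphill, x=bed y
    u=Rb@[np.cos(np.radians(th)),0,np.sin(np.radians(th))];y=Rb[:,1];return np.c_[y,u,np.cross(y,u)]
def goal(p,Rt,P0=None,R0=None):
    s=bot.read_state();P0=s["position"] if P0 is None else P0;R0=s["tcp_rot"] if R0 is None else R0
    return np.round(R0.T@(p-P0),4),np.round(R.from_matrix(R0.T@Rt).as_rotvec(degrees=True),2)
E
python3 - <<'E'
from goal import *
a=np.load('ad.npy');Ra=R.from_euler('z',a[3]).as_matrix()
Rt=np.c_[Ra[:,1],Ra[:,0],-Ra[:,2]]
for z in(.15,.007): print(goal(Ra@[0,.0105,0]+np.r_[a[:2],z],Rt))
E
```

```text
bed [ 0.5241 -0.1523  0.0688 -0.1242  0.6123  0.0441] [[-1.3, -0.0], [-0.4, -0.0], [-0.1, 2.2], [-0.3, 0.2], [-0.7, 0.8], [0.1, 0.7], [0.2, -2.2], [-6.5, 0.2], [-1.9, 0.5], [-1.0, -0.4], [0.9, -0.8], [0.4, 1.0], [-0.0, -0.1], [0.1, -0.5], [0.5, 2.0], [0.7, 0.0]]
(array([ 0.1275, -0.0371,  0.1525]), array([-0.01,  0.02,  0.99]))
(array([ 0.1275, -0.037 ,  0.2955]), array([-0.01,  0.02,  0.99]))
```

```bash
echo '[0.5,-0.15,0,0,0,0.5,1,0.9,-0.3,0.3,0,0,1,1,1.275,-0.37,0.6,0,0,1,1,1.275,-0.37,1.1,0,0,1,1,1.275,-0.37,1.6,0,0,1,1,1.275,-0.37,2,0,0,1,1,1.275,-0.37,2.4,0,0,1,1,1.275,-0.37,2.7,0,0,1,1,1.275,-0.37,2.87,0,0,1,1,1.275,-0.37,2.95,0,0,1,1,1.275,-0.37,2.95,0,0,1,1,1.275,-0.37,2.95,0,0,1,1]' > next.json && python3 steer.py next.json && echo '[0,0,0,0,0,0,0.4,0,0,0,0,0,0,0.4,0,0,0,0,0,0,0.4,0,0,0,0,0,0,0.4,0,0,0,0,0,0,0.4,0,0,0,0,0,0,0.4]' > next.json && python3 steer.py next.json
```

```text
time_s: 4.5
position: [0.5055, 0.2686, 0.0084]
tcp_rot: [[0.177, 0.984, 0.002], [0.984, -0.177, 0.0], [0.001, 0.001, -1.0]]
force: [-0.4, 0.2, -0.4]
opening: 0.997
grasp_force: 0.0
time_s: 5.1
position: [0.5047, 0.2688, 0.0077]
tcp_rot: [[0.176, 0.984, 0.0], [0.984, -0.176, 0.0], [0.0, 0.0, -1.0]]
force: [-0.0, 0.9, 1.8]
opening: 0.573
grasp_force: 30.0
```

Units first: shifts go in units of 100 mm. So -0.24 m is -2.4, -0.22 m is -2.2.

```bash
echo '[0,0,-0.5,0,0,0,0.4,0,0,-1,0,0,0,0.4,0,0,-1.5,0,0,0,0.4,-0.4,0,-1.9,0,0,0,0.4,-0.8,0,-2.2,0,0,0,0.4,-1.2,0,-2.4,0,0,0,0.4,-1.2,0,-2.4,0,0,0,0.4]' > next.json && python3 steer.py next.json
sed -i "s/\[\[ (p\[4\]-.61)\*300,0\]\]/[[(p[4]-.61)*300,(p[2]-.065)*700]]/; s/^ px('s',(320.*$/ []/" fit2.py; python3 fit2.py|tail -1
python3 - <<'E'
from fit2 import *
from goal import *
X=tri([W['A'],W['B']],[(275/3+300,48/3+60),(246/3+300,350/3+140)]);print("bar end bed",Rb.T@(X-b[:3])*1e3)
X=tri([W['A'],W['B']],[(86/3+300,136/3+60),(82/3+300,218/3+140)]);print("TL bed",Rb.T@(X-b[:3])*1e3)
s=bot.read_state();print(s["position"],s["opening"],s["grasp_force"])
th=15;Rt=tool(th);c=np.cos(np.radians(th));sn=np.sin(np.radians(th))
for lift in(140,30,1):
    q=np.array([-25,-44.5,0])+25*np.array([c,0,sn])+(7.7+lift)*np.array([-sn,0,c]);print(lift,q,B(*q),goal(B(*q),Rt))
E
```

```text
time_s: 5.8
position: [0.4837, 0.1468, 0.2502]
tcp_rot: [[0.18, 0.984, 0.004], [0.984, -0.18, -0.002], [-0.001, 0.004, -1.0]]
force: [-0.0, 0.3, -3.1]
opening: 0.57
grasp_force: 30.0
bed [ 0.5243 -0.1521  0.0657 -0.1267  0.6109  0.0447] [[-1.0, 0.0], [-0.4, 0.6], [-0.2, 1.5], [-0.4, -0.7], [-0.4, 0.1], [0.0, 0.0], [0.4, -3.7], [-0.7, -0.2], [0.9, -0.4], [0.3, 1.0], [0.2, -0.2], [0.4, -1.2], [0.6, 1.2], [0.3, 0.5]]
adapter [ 0.5057  0.2519 -0.0085 -0.1621] [[1.3, -3.8], [1.5, 1.1], [-2.0, -0.5], [-2.3, -0.2], [0.8, 0.5], [2.3, -2.3], [-1.3, -0.7], [-0.3, -0.6], [1.4, -0.1], [-1.7, 1.6], [0.2, 0.2], [0.2, 3.8], [1.3, -1.0], [-1.3, 4.2]]
bed [ 0.5253 -0.1607  0.0621 -0.1651] [[0.1, -4.9], [8.6, 0.3], [-0.5, -1.0], [-3.4, -1.1], [0.0, 0.4], [6.9, 0.7], [1.4, 0.5], [-2.9, 0.8]]
adapter [ 0.503   0.2567  0.0012 -0.1797] [[0.3, -0.6], [-0.9, -1.5], [-0.2, -0.6], [-0.1, 0.4], [-0.6, 0.5], [0.0, -0.7], [2.8, 1.7], [0.2, 2.1]]
bed [ 0.5243 -0.1521  0.0657 -0.1267  0.6109  0.0447] [[-1.0, 0.0], [-0.4, 0.6], [-0.2, 1.5], [-0.4, -0.7], [-0.4, 0.1], [0.0, 0.0], [0.4, -3.7], [-0.7, -0.2], [0.9, -0.4], [0.3, 1.0], [0.2, -0.2], [0.4, -1.2], [0.6, 1.2], [0.3, 0.5]]
bar end bed [ 89.77170594 131.62059461 121.2777333 ]
TL bed [-42.49652277 135.06457214  -0.77250289]
[0.482646   0.15114255 0.2465395 ] 0.5700239610931545 29.999856306239963
140 [-39.0794273  -44.5        149.13772067] [ 0.40201537 -0.18138132  0.16540363] (array([-0.3415, -0.0206,  0.0812]), array([-50.12,   1.26,  -2.71]))
30 [-10.60933234 -44.5         42.88587978] [ 0.48560631 -0.19202586  0.09469826] (array([-0.3373,  0.0637,  0.1517]), array([-50.12,   1.26,  -2.71]))
1 [ -3.10358004 -44.5         14.87403082] [ 0.50764392 -0.19483215  0.07605776] (array([-0.3362,  0.0859,  0.1703]), array([-50.12,   1.26,  -2.71]))
```

```bash
echo '[-0.2,-0.4,0,-8,0,0,0.4,-0.6,-0.6,0.1,-16,0,-1,0.4,-1,-0.6,0.2,-24,0.5,-1.5,0.4,-1.5,-0.6,0.3,-32,0.5,-2,0.4,-2,-0.5,0.45,-40,1,-2.5,0.4,-2.5,-0.4,0.6,-47,1.2,-2.7,0.4,-3,-0.3,0.7,-50,1.2,-2.7,0.4,-3.4,-0.2,0.8,-50,1.2,-2.7,0.4,-3.4,-0.2,0.8,-50,1.2,-2.7,0.4,-3.4,-0.2,0.8,-50,1.2,-2.7,0.4,-3.4,-0.2,0.8,-50,1.2,-2.7,0.4]' > next.json && python3 steer.py next.json
python3 shot.py wD; python3 - <<'E'
from goal import *
s=bot.read_state();print(s["position"],s["joint_positions"],s["opening"])
th=15;Rt=tool(th);c=np.cos(np.radians(th));sn=np.sin(np.radians(th))
for lift in(140,30,1):
    q=np.array([-25,-44.5,0])+25*np.array([c,0,sn])+(7.7+lift)*np.array([-sn,0,c]);print(lift,goal(B(*q),Rt))
# draw predicted features on wD
M=np.load('pics/wD.npy');im=cv2.imread('pics/wD.png')
j=80-44.7
for l in([(-43,-117,0),(-43,135,0),(43,135,0),(43,-117,0)],[(-17,j+10,40),(22,j+10,40),(22,j+46,40),(-17,j+46,40)],[(79,8,115),(79,132,115)],[(-25,-30,8),(-25,0,8)]):
    cv2.polylines(im,[np.round(proj(M,[B(*p) for p in l])).astype(int)],False,(0,0,255),1)
cv2.imwrite('pics/wD2.png',im)
E
```

```text
time_s: 7.1
position: [0.4175, 0.0573, 0.2115]
tcp_rot: [[0.034, 0.825, 0.564], [0.989, -0.109, 0.1], [0.144, 0.554, -0.82]]
force: [0.4, -0.4, -3.3]
opening: 0.572
grasp_force: 30.0
[0.41771621 0.05604373 0.21117388] [-20.63629884  10.24833513 137.01991847  84.44833074  16.95583929
 -95.56861651] 0.571917180919193
140 (array([-0.2419, -0.0124,  0.0055]), array([-16.26,  -9.59,  -1.61]))
30 (array([-0.2596,  0.0185,  0.1096]), array([-16.26,  -9.59,  -1.61]))
1 (array([-0.2642,  0.0266,  0.137 ]), array([-16.26,  -9.59,  -1.61]))
```

View pics/wD2.png

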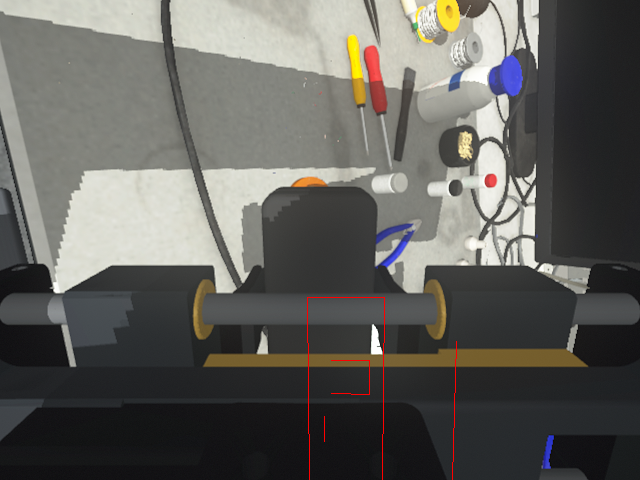

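The wrist view shows the adapter held flush, running (262..377, 190..350). The overlay of the bed is hidden by the gripper. The arm is near a wrist singularity (j5=17°), so I'll fit its kinematics to plan around it.

```bash
cat > kin.py <<'E'
from goal import *
from scipy.optimize import least_squares
D=[([-77.3782,30.27255,82.14898,-.00093,67.69179,-10.22898],[.24256,-.57528,.22168]),([-28.26035,14.67438,94.25434,-.02801,71.06664,-19.003],[.4776,-.1304,.3026]),([-20.636299,10.248335,137.01992,84.448331,16.955839,-95.568617],[.417716,.056044,.211174])]
import json,os
if os.path.exists('D.json'): D+=json.load(open('D.json'))
rz=lambda a:R.from_euler('z',a,degrees=True).as_matrix()
ry=lambda a:R.from_euler('y',a,degrees=True).as_matrix()
def fk(q,k):
    a1,e,h,L2,d,L3,e4,L6=k;A=rz(q[0]);F=A@ry(q[1]+q[2]);W=F@rz(q[3])@ry(q[4])
    return A@([a1,e,h]+ry(q[1])@[0,0,L2])+F@[d,0,L3]+F@rz(q[3])@[0,e4,0]+W@[0,0,L6],W@rz(q[5])
k0=[0,.111,.15,.4,0,.4,0,.25]
kf=least_squares(lambda k:np.r_[np.concatenate([(fk(q,k)[0]-p) for q,p in D])*1e3,(k-np.array(k0))*1.0],k0)
kk=kf.x
lo=np.array([-176.69,-43.24,12.49,-82,0,-163.58]);hi=np.array([176.69,126.21,139.97,262,151.66,163.58])
def ik(p,Rt,q0=None,n=60):
    best=[];rng=np.random.default_rng(0)
    for i in range(n):
        q=np.array(q0) if (i==0 and q0 is not None) else rng.uniform(np.maximum(lo,-120),np.minimum(hi,200))
        f=lambda q:np.r_[(fk(q,kk)[0]-p)*100,(fk(q,kk)[1]-Rt@C).ravel()*10]
        s=least_squares(f,np.clip(q,lo+.01,hi-.01),bounds=(lo,hi),x_scale=50,max_nfev=200)
        best.append((s.cost,np.round(s.x,1)))
    best.sort(key=lambda t:t[0]);return best
# const tool rotation: R_tool = W rz(q6) C^-1
s=bot.read_state();C=None
T=np.array([[.921517,.388338,-.000447],[.388338,-.921515,.001927],[.000336,-.001949,-1]])
C=np.round(T.T@fk(D[0][0],kk)[1]).astype(float)
if __name__=="__main__":
    print(np.round(kk,4),np.round(kf.fun,2));print(C,np.round(fk(s["joint_positions"],kk)[1]@C.T-s["tcp_rot"],3).tolist())
E
python3 - <<'E'
import json
from rig import bot
s=bot.read_state();json.dump([[s["joint_positions"].tolist(),s["position"].tolist()]],open('D.json','w'))
E
python3 kin.py
```

```text
[-2.000e-04  1.111e-01  2.735e-01  5.882e-01  1.139e-01  3.917e-01
  1.000e-04  3.052e-01] [ 0.21  0.04  0.01 -0.1  -0.18 -0.01 -0.   -0.   -0.   -0.   -0.   -0.
 -0.    0.    0.12  0.19  0.11 -0.01  0.    0.06]
[[ 0.  1.  0.]
 [-1.  0. -0.]
 [ 0. -0.  1.]] [[0.0, 0.0, -0.0], [0.0, 0.0, -0.0], [-0.0, -0.0, 0.0]]
```

```bash
python3 - <<'E'
from kin import *
def tgt(th,lift,y=-44.5):
    c=np.cos(np.radians(th));sn=np.sin(np.radians(th));q=np.array([-25,y,0])+25*np.array([c,0,sn])+(7.7+lift)*np.array([-sn,0,c]);return B(*q),tool(th)
for th in(0,10,15,18):
  for lift in(1,40,80,140):
    o=ik(*tgt(th,lift),n=25);seen=[]
    for cst,q in o:
        if cst<1e-2 and not any(np.abs(q-x).max()<3 for x in seen): seen.append(q)
    print(th,lift,[x.tolist() for x in seen[:4]],'' if seen else o[0])
E
```

```text
0 1 [[-43.9, 39.0, 125.5, 123.2, 24.2, -157.0]] 
0 40 [[-46.2, 33.8, 127.7, 114.5, 23.3, -149.9]] 
0 80 [[-48.7, 28.0, 129.5, 102.5, 22.9, -139.4]] 
0 140 [[-53.2, 18.4, 131.0, 79.8, 24.8, -119.1]] 
10 1 [] (np.float64(0.7900346906261945), array([ -49.1,   42. ,  128.8,  124.5,   35.9, -163.6]))
10 40 [] (np.float64(0.6087764080972832), array([ -52.3,   38. ,  132.5,  121.5,   36.3, -163.6]))
10 80 [] (np.float64(0.3604438151821108), array([ -56.2,   33.6,  136.2,  117.9,   37. , -163.6]))
10 140 [] (np.float64(0.22474562967710995), array([ -63.1,   25.1,  140. ,  105.9,   36.7, -157.4]))
15 1 [] (np.float64(1.3189754953220751), array([-51.5,  56.1, 138.7, 144.3,  65.7, 163.6]))
15 40 [] (np.float64(1.9042128938934924), array([-54.9,  50.1, 140. , 138.9,  58.7, 163.6]))
15 80 [] (np.float64(1.9163842494875791), array([ -59.7,   35.4,  137. ,  114.2,   40.8, -163.6]))
15 140 [] (np.float64(2.1995451393068626), array([ -67.4,   27.3,  140. ,  100. ,   40.1, -157.4]))
18 1 [] (np.float64(0.6494000999681337), array([-53.1,  57.8, 139.2, 142.1,  68.9, 163.6]))
18 40 [] (np.float64(1.7910371690979054), array([-58.3,  52.4, 140. , 133.3,  61.7, 163.6]))
18 80 [] (np.float64(3.4725776260240573), array([ -61.7,   36.5,  137.3,  111.9,   42.9, -163.6]))
18 140 [] (np.float64(4.207059081925511), array([ -70.4,   29.4,  140. ,   96.6,   42.8, -158.7]))
```

```bash
cat > plan.py <<'E'
from kin import *
H=np.diag([-1.,-1,1])
def tgt(th,lift,y=-44.5):
    c=np.cos(np.radians(th));sn=np.sin(np.radians(th));q=np.array([-25,y,0])+25*np.array([c,0,sn])+(7.7+lift)*np.array([-sn,0,c]);return B(*q),tool(th)@H
def jaw(th,zg,yb,lift=0,xs=-2.7):
    c=np.cos(np.radians(th));sn=np.sin(np.radians(th));return B(*(np.array([0,yb,zg])+xs*np.array([c,0,sn])+(lift-19)*np.array([-sn,0,c]))),tool(th)@H
def sol(t,n=25):
    o=ik(*t,n=n);seen=[]
    for cst,q in o:
        if cst<1e-2 and not any(np.abs(q-x).max()<3 for x in seen): seen.append(q)
    return [x.tolist() for x in seen] or o[0]
E
python3 - <<'E'
from plan import *
for th in(12,15,18):
  for l in(1,40,100): print(th,l,sol(tgt(th,l)))
for th in(15,18):
  for y in(63,33):
    for l in(0,60): print('jaw',th,y,l,sol(jaw(th,33,y,l)))
az=np.radians(140)
x=np.array([np.cos(az),np.sin(az),0]);z=np.array([0,0,-1.]);Rt=np.c_[x,np.cross(z,x),z]
for h in(.008,.15): print('drop',sol((np.array([.49,.22,h]),Rt)),sol((np.array([.49,.22,h]),Rt@H)))
print(goal(np.array([.49,.22,.15]),Rt))
M=np.load('pics/wC.npy');print([onz(M,p,0)[:2].round(3).tolist() for p in((252,225),(282,292))])
M=np.load('pics/wD.npy');print([onz(M,p,0)[:2].round(3).tolist() for p in((165,0),(190,150),(240,285))])
E
```

```text
12 1 [[-49.6, 47.0, 133.4, 137.9, 47.4, -0.4]]
12 40 [[-53.4, 43.5, 137.3, 134.3, 47.5, -0.8]]
12 100 (np.float64(0.21377753918588355), array([-60. ,  34. , 140. , 120.2,  41.7,   8.6]))
15 1 [[-51.1, 49.9, 135.2, 138.8, 53.8, -4.4]]
15 40 [[-55.4, 47.2, 139.5, 135.6, 54.7, -6.2]]
15 100 (np.float64(1.0204383631350193), array([-62.2,  35.2, 140. , 116.7,  43.5,   8.7]))
18 1 [[-52.7, 53.2, 136.8, 139.1, 60.3, -8.2]]
18 40 (np.float64(0.12223588678570953), array([-57.3,  49.2, 140. , 133.5,  57.7,  -7.6]))
18 100 (np.float64(2.344131370383874), array([-64.8,  37. , 140. , 113. ,  45.8,   8.2]))
jaw 15 63 0 [[-33.1, 51.5, 138.7, 157.1, 59.2, -5.1]]
jaw 15 63 60 (np.float64(1.5281024126113636), array([-35.4,  38.6, 140. , 150.1,  42.5,   1.7]))
jaw 15 33 0 [[-38.5, 51.1, 138.1, 152.1, 58.0, -5.6]]
jaw 15 33 60 (np.float64(1.1811098350830613), array([-42.3,  39.4, 140. , 142.5,  44.2,   1.9]))
jaw 18 63 0 [[-33.8, 54.6, 140.0, 157.0, 65.9, -7.1]]
jaw 18 63 60 (np.float64(3.047263493558792), array([-35.9,  39.2, 140. , 149.3,  43.5,   1.7]))
jaw 18 33 0 [[-39.5, 54.5, 139.6, 152.0, 65.2, -8.2]]
jaw 18 33 60 (np.float64(2.496347843002755), array([-43.4,  40.2, 140. , 140.7,  45.6,   2. ]))
drop [[12.2, 43.2, 103.0, 0.0, 33.7, -37.8]] [[12.2, 43.2, 103.0, -0.0, 33.7, 142.2]]
drop [[12.2, 29.3, 98.8, 0.0, 51.9, -37.8]] [[12.2, 29.3, 98.8, 0.0, 51.9, 142.2]]
(array([0.156 , 0.0078, 0.107 ]), array([ 35.33,   8.09, -52.8 ]))
[[0.42, 0.116], [0.443, 0.007]]
[[0.416, 0.296], [0.416, 0.158], [0.446, 0.009]]
```

Scaled: 0.161 m is 1.61, 0.15 m is 1.5.

```bash
echo '[0.2,0,0,4,1,-6,0.4,0.4,0,0,8,2,-13,0.4,0.8,0.05,0.4,14,3,-20,0.4,1,0.1,0.6,18,4,-27,0.4,1.3,0.15,0.8,24,5.5,-36,0.4,1.5,0.15,1,30,7,-45,0.4,1.61,0.155,1.13,35.3,8.1,-52.8,0.4,1.61,0.155,1.13,35.3,8.1,-52.8,0.4,1.61,0.155,1.13,35.3,8.1,-52.8,0.4,1.61,0.155,1.13,35.3,8.1,-52.8,0.4,1.61,0.155,1.13,35.3,8.1,-52.8,0.4,1.61,0.155,1.13,35.3,8.1,-52.8,0.4]' > next.json && python3 steer.py next.json
cat > w.py <<'E'
from plan import *
az=np.radians(140)
x=np.array([np.cos(az),np.sin(az),0]);z=np.array([0,0,-1.]);Rt=np.c_[x,np.cross(z,x),z]
s=bot.read_state();print(s["joint_positions"].round(1));print(goal(np.array([.50,.225,.0085]),Rt))
E
python3 w.py
```

```text
time_s: 8.35
position: [0.4994, 0.2257, 0.1506]
tcp_rot: [[-0.765, 0.644, 0.0], [0.644, 0.765, 0.001], [0.0, 0.001, -1.0]]
force: [-0.4, -0.1, -2.5]
opening: 0.577
grasp_force: 30.0
[ 12.6  29.9  97.3   0.1  52.8 -37.4]
(array([-0.001 , -0.0003,  0.1421]), array([ 0.06, -0.03, -0.08]))
```

Scaled: 0.1425 m is 1.425, 0.137 m is 1.37.

```bash
echo '[0,0,0.5,0,0,0,0.4,0,0,0.9,0,0,0,0.4,0,0,1.2,0,0,0,0.4,0,0,1.37,0,0,0,0.4,0,0,1.425,0,0,0,0.4,0,0,1.425,0,0,0,0.4,0,0,1.425,0,0,0,0.4,0,0,1.425,0,0,0,1,0,0,1.425,0,0,0,1,0,0,1.425,0,0,0,1,0,0,1.3,0,0,0,1,0,0,0.9,0,0,0,1,0,0,0.6,0,0,0,1]' > next.json && python3 steer.py next.json && echo '[0,0,0,0,0,8.5,1,0,0,0,0,0,17,1,0,0,0,0,0,25.5,1,0,0,0,0,0,34,1,0,0,0,0,0,42.5,1,0,0,0,0,0,51,1,0,0,0,0,0,59.5,1,0,0,0,0,0,68,1,0,0,0,0,0,76.5,1,0,0,0,0,0,85,1,0,0,0,0,0,93.5,1,0,0,0,0,0,102,1,0,0,0,0,0,110,1,0,0,0,0,0,118,1,0,0,0,0,0,126,1,0,0,0,0,0,134,1,0,0,0,0,0,142,1,0,0,0,0,0,150,1,0,0,0,0,0,158,1,0,0,0,0,0,166,1]' > next.json && python3 steer.py next.json && echo '[0,0,0,0,0,8,1,0,0,0,0,0,14,1,0,0,0,0,0,14,1,0,0,0,0,0,14,1]' > next.json && python3 steer.py next.json; python3 - <<'E'
exec(open('w.py').read());print(goal(np.array([.50,.225,.0085]),Rt@H))
E
```

```text
time_s: 9.65
position: [0.5006, 0.2253, 0.0937]
tcp_rot: [[-0.766, 0.643, 0.002], [0.643, 0.766, 0.002], [-0.0, 0.003, -1.0]]
force: [1.3, -1.0, 0.7]
opening: 0.974
grasp_force: 0.0
time_s: 11.65
position: [0.5006, 0.2253, 0.0928]
tcp_rot: [[0.896, -0.444, 0.003], [-0.444, -0.896, 0.002], [0.001, -0.003, -1.0]]
force: [0.3, -0.4, 0.2]
opening: 1.0
grasp_force: 0.0
time_s: 12.05
position: [0.5006, 0.2253, 0.0925]
tcp_rot: [[0.767, -0.642, 0.003], [-0.642, -0.767, 0.002], [0.0, -0.003, -1.0]]
force: [-0.2, 0.6, -0.2]
opening: 1.003
grasp_force: 0.0
[1.250e+01 3.520e+01 9.960e+01 1.000e-01 4.510e+01 1.423e+02]
(array([-0.0003,  0.0009,  0.084 ]), array([ 4.0000e-02, -3.1000e-01, -1.7991e+02]))
(array([-0.0003,  0.0009,  0.084 ]), array([-0.2 , -0.02,  0.09]))
```

Scaled: 0.0845 m is 0.845, 0.082 m is 0.82.

```bash
echo '[0,0,0.4,0,0,0,1,0,0,0.7,0,0,0,1,0,0,0.82,0,0,0,1,0,0,0.845,0,0,0,1,0,0,0.845,0,0,0,1,0,0,0.845,0,0,0,0.4,0,0,0.845,0,0,0,0.4,0,0,0.845,0,0,0,0.4,0,0,0.845,0,0,0,0.4,0,0,0.845,0,0,0,0.4,0,0,0.845,0,0,0,0.4]' > next.json && python3 steer.py next.json && echo '[0,0,-0.5,0,0,0,0.4,0,0,-1,0,0,0,0.4,0,0,-1.5,0,0,0,0.4,0,0,-2,0,0,0,0.4,0,0,-2.3,0,0,0,0.4,0,0,-2.3,0,0,0,0.4,0,0,-2.3,0,0,0,0.4]' > next.json && python3 steer.py next.json; python3 shot.py wE
python3 - <<'E'
from plan import *
s=bot.read_state();print(s["joint_positions"].round(1),s["position"])
for th,l in((-10,160),(0,120),(5,100),(8,80),(13,40),(13,1)): t=tgt(th,l);print(th,l,t[0].round(3),sol(t,15),goal(*t))
E
```

```text
time_s: 13.15
position: [0.5008, 0.2255, 0.0075]
tcp_rot: [[0.766, -0.643, 0.002], [-0.643, -0.766, 0.002], [0.0, -0.003, -1.0]]
force: [0.0, 0.0, 1.4]
opening: 0.574
grasp_force: 30.0
time_s: 13.85
position: [0.4993, 0.2247, 0.2366]
tcp_rot: [[0.766, -0.643, 0.0], [-0.643, -0.766, 0.002], [-0.001, -0.002, -1.0]]
force: [-0.5, -0.3, -4.2]
opening: 0.575
grasp_force: 30.0
[1.250e+01 2.330e+01 9.250e+01 1.000e-01 6.430e+01 1.425e+02] [0.49839474 0.22454524 0.23528003]
-10 160 [ 0.45  -0.188  0.214] [[-45.7, 14.2, 119.6, 31.7, 30.0, 116.1]] (array([0.2285, 0.3463, 0.021 ]), array([23.  , 12.6 , 56.25]))
0 120 [ 0.446 -0.187  0.17 ] [[-51.6, 21.7, 130.7, 87.6, 23.7, 53.9]] (array([0.2248, 0.3487, 0.0647]), array([32.13, 17.58, 55.33]))
5 100 [ 0.449 -0.187  0.15 ] [[-54.2, 28.3, 135.3, 113.5, 30.8, 23.8]] (array([0.2271, 0.3472, 0.085 ]), array([36.69, 20.07, 54.75]))
8 80 [ 0.457 -0.188  0.133] [[-54.7, 34.2, 137.1, 124.5, 37.6, 10.5]] (array([0.2344, 0.3426, 0.1024]), array([39.43, 21.56, 54.37]))
13 40 [ 0.48  -0.191  0.102] [[-54.1, 44.7, 138.0, 134.9, 49.9, -2.6]] (array([0.2536, 0.3302, 0.133 ]), array([43.98, 24.04, 53.67]))
13 1 [ 0.508 -0.195  0.076] [[-50.1, 48.0, 134.0, 138.3, 49.5, -1.8]] (array([0.2781, 0.3145, 0.159 ]), array([43.98, 24.04, 53.67]))
```

View pics/wE.png

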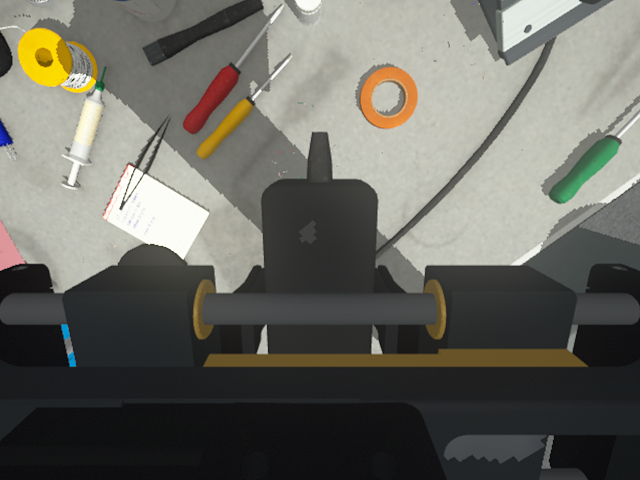

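The adapter is held square with the lead tip at (320,135) and the lead end of the block at row 180. Tape and vial are untouched. Now to the cradle's pre-approach.

```bash
python3 - <<'E'
from h import *
c=bot.capture("wrist");M=P(c["K"],np.linalg.inv(c["mount"]))
for uv,z in(((320,180),-.0233),((262,200),-.0233),((377,200),-.0233),((319,132),-.008)):print(onz(M,uv,z))
E
echo '[0.2,0.4,0,3,1,7,0.4,0.4,0.8,0,6,3,14,0.4,0.7,1.2,0,9,5,21,0.4,1,1.55,0,12,6,28,0.4,1.25,1.95,0,15,8,36,0.4,1.55,2.35,0.05,18,10,43,0.4,1.8,2.75,0.1,21,11,50,0.4,2.05,3.1,0.15,23,12.6,56,0.4,2.285,3.463,0.21,23,12.6,56.25,0.4,2.285,3.463,0.21,23,12.6,56.25,0.4,2.285,3.463,0.21,23,12.6,56.25,0.4,2.285,3.463,0.21,23,12.6,56.25,0.4]' > next.json && python3 steer.py next.json
cat > v.py <<'E'
from plan import *
import sys
s=bot.read_state();print(s["joint_positions"].round(1),s["position"])
for a in sys.argv[1:]:
    th,l,y=eval(a);print(th,l,goal(*tgt(th,l,y)))
E
python3 v.py -10,160,-44.5 0,120,-44.5 5,100,-44.5 8,80,-44.5 13,40,-44.5
```

```text
[ 0.05558048  0.00021347 -0.0233    ]
[ 0.04725245 -0.02419893 -0.0233    ]
[ 0.04724184  0.02419675 -0.0233    ]
[ 0.07531558 -0.0002187  -0.008     ]
time_s: 15.15
position: [0.4512, -0.1853, 0.2137]
tcp_rot: [[-0.125, -0.899, 0.42], [-0.992, 0.115, -0.049], [-0.005, -0.423, -0.906]]
force: [0.6, 0.8, -1.9]
opening: 0.571
grasp_force: 30.0
[-45.5  14.2 119.6  32.   30.1 116.1] [ 0.45122972 -0.18527986  0.21366479]
-10 160 (array([ 0.0023,  0.0003, -0.0004]), array([-0.02,  0.27, -0.05]))
0 120 (array([0.0025, 0.0229, 0.0372]), array([ 9.98,  0.26, -0.08]))
5 100 (array([0.0026, 0.0291, 0.0568]), array([14.98,  0.26, -0.09]))
8 80 (array([0.0027, 0.0287, 0.0762]), array([17.98,  0.26, -0.09]))
13 40 (array([0.0029, 0.021 , 0.1136]), array([22.98,  0.26, -0.11]))
```

Scaled: 0.1136 m is 1.136, 0.076 m is 0.76.

```bash
echo '[0.01,0.12,0.19,5,0,0,0.4,0.01,0.23,0.37,10,0.2,0,0.4,0.01,0.23,0.37,10,0.2,0,0.4,0.01,0.26,0.47,12.5,0.2,0,0.4,0.01,0.29,0.57,15,0.2,0,0.4,0.01,0.29,0.57,15,0.2,0,0.4,0.01,0.287,0.76,18,0.2,0,0.4,0.01,0.26,0.95,20,0.2,0,0.4,0.01,0.21,1.136,23,0.2,0,0.4,0.01,0.21,1.136,23,0.2,0,0.4,0.01,0.21,1.136,23,0.2,0,0.4,0.01,0.21,1.136,23,0.2,0,0.4]' > next.json && python3 steer.py next.json; python3 v.py 13,40,-43 13,20,-43 13,3,-43 13,0,-43
```

```text
time_s: 16.35
position: [0.4816, -0.1899, 0.1031]
tcp_rot: [[-0.125, -0.662, 0.739], [-0.992, 0.084, -0.093], [-0.0, -0.745, -0.668]]
force: [-0.3, -0.3, -3.2]
opening: 0.573
grasp_force: 30.0
[-53.8  44.5 137.9 134.9  49.8  -2.3] [ 0.48157358 -0.18993458  0.10312602]
13 40 (array([ 0.0001,  0.0021, -0.0003]), array([-0.12,  0.05,  0.01]))
13 20 (array([0.0001, 0.0021, 0.0197]), array([-0.12,  0.05,  0.01]))
13 3 (array([0.0001, 0.0022, 0.0367]), array([-0.12,  0.05,  0.01]))
13 0 (array([0.0001, 0.0022, 0.0397]), array([-0.12,  0.05,  0.01]))
```

Scaled: 0.034 m is 0.34, 0.036 m is 0.36.

```bash
echo '[0,0,0.1,0,0,0,0.4,0,0,0.2,0,0,0,0.4,0,0,0.28,0,0,0,0.4,0,0,0.34,0,0,0,0.4,0,0,0.36,0,0,0,0.4,0,0,0.36,0,0,0,0.4]' > next.json && python3 steer.py next.json; python3 - <<'E'
from plan import *
s=bot.read_state();print(s["tcp_rot"].T@s["force"],(Rb.T@(s["position"]-b[:3])*1e3).round(1));print(goal(*tgt(13,0,-43)))
E
```

```text
time_s: 16.95
position: [0.5083, -0.195, 0.0794]
tcp_rot: [[-0.128, -0.661, 0.74], [-0.992, 0.084, -0.096], [0.001, -0.746, -0.666]]
force: [-0.3, 0.4, -1.9]
opening: 0.57
grasp_force: 30.0
[-0.32212922  1.68378969  1.01025295] [ -0.6 -44.6  17.2]
(array([-0.0016,  0.0027,  0.0036]), array([-0.24, -0.11, -0.  ]))
```

```bash
cat > f.py <<'E'
from plan import *
s=bot.read_state();print("tool force",(s["tcp_rot"].T@s["force"]).round(1),"bed pos",(Rb.T@(s["position"]-b[:3])*1e3).round(1))
E
echo '[-0.01,0,0.02,0,0,0,0.4,-0.016,0,0.04,0,0,0,0.4,-0.016,0,0.04,0,0,0,0.4]' > next.json && python3 steer.py next.json|grep time; python3 f.py;  echo '[0,0,0.015,0,0,0,0.4,0,0,0.015,0,0,0,0.4]' > next.json && python3 steer.py next.json|grep time; python3 f.py
```

```text
time_s: 17.25
tool force [ 0.9  1.2 -2.4] bed pos [ -0.  -43.1  14. ]
time_s: 17.45
tool force [  3.    1.4 -12.8] bed pos [ -0.  -43.1  13.7]
```

```bash
echo '[0,0.015,-0.009,0,0,0,0.4,0,0.02,-0.012,0,0,0,0.4,0,0.02,-0.012,0,0,0,0.4]' > next.json && python3 steer.py next.json|grep time; python3 f.py;  echo '[0,0.02,-0.005,0,0,0,0.4,0,0.02,-0.005,0,0,0,0.4]' > next.json && python3 steer.py next.json|grep time; python3 f.py
```

```text
time_s: 17.75
tool force [ 0.7 -2.8 -7.9] bed pos [ -0.3 -43.1  13.9]
time_s: 17.95
tool force [-0.6 -3.8 -7.5] bed pos [ -1.7 -43.2  13.9]
```

```bash
echo '[0,0.01,-0.004,0,0,0,0.4,0,0.02,-0.008,0,0,0,0.4,0,0.02,-0.008,0,0,0,0.4]' > next.json && python3 steer.py next.json|grep time; python3 f.py;  echo '[0,0.015,-0.004,0,0,0,0.4,0,0.015,-0.004,0,0,0,0.4]' > next.json && python3 steer.py next.json|grep time; python3 f.py
```

```text
time_s: 18.25
tool force [-2.1 -5.9 -4.1] bed pos [ -2.9 -43.3  14. ]
time_s: 18.45
tool force [-2.7 -9.3 -1.8] bed pos [ -3.  -43.4  14.1]
```

Scaled: -0.001 m is -0.01.

```bash
echo '[0,-0.01,0,0,0,0,0.8,0,-0.01,0,0,0,0,0.8,0,-0.01,0,0,0,0,0.8,0,-0.01,0,0,0,0,0.8]' > next.json && python3 steer.py next.json; python3 f.py; echo '[0,0,-0.15,0,0,0,0.8,0,0,-0.3,0,0,0,0.8,0,0,-0.4,0,0,0,0.8,0,0,-0.4,0,0,0,0.8]' > next.json && python3 steer.py next.json|grep time; python3 - <<'E'
from plan import *
c=bot.capture("scene");im=c["color"][:,:,::-1];cv2.imwrite("pics/s1.png",im)
a=cv2.resize(im[180:313,320:497],None,fx=4.5,fy=4.5,interpolation=cv2.INTER_CUBIC);cv2.imwrite("pics/s1c.png",a)
s=bot.read_state();print(s["joint_positions"].round(1))
for th,l in((13,40),(5,60),(-5,120)):
    for y in (63,): t=jaw(th,33,y,l);print(th,l,goal(*t),sol(t,15))
E
```

```text
time_s: 18.85
position: [0.5058, -0.1932, 0.0728]
tcp_rot: [[-0.128, -0.661, 0.739], [-0.992, 0.085, -0.096], [0.001, -0.746, -0.666]]
force: [0.6, -0.6, 0.1]
opening: 0.78
grasp_force: 0.0
tool force [ 0.5 -0.5  0.4] bed pos [ -6.7 -43.1  13.4]
time_s: 19.25
[-54.6  45.7 139.  135.8  51.6  -4.5]
13 40 (array([-0.1065, -0.0079,  0.002 ]), array([-0.24, -0.21, -0.09])) (np.float64(0.23378645855591854), array([-34.4,  43. , 140. , 153.7,  48.2,  -1.6]))
5 60 (array([-0.1064, -0.0137, -0.0179]), array([-8.24, -0.2 , -0.11])) [[-33.4, 34.2, 137.4, 148.3, 32.6, 6.9]]
-5 120 (array([-0.1063, -0.0395, -0.0737]), array([-18.24,  -0.19,  -0.13])) [[-31.8, 17.7, 129.5, 67.2, 13.0, 91.7]]
```

View pics/s1c.png

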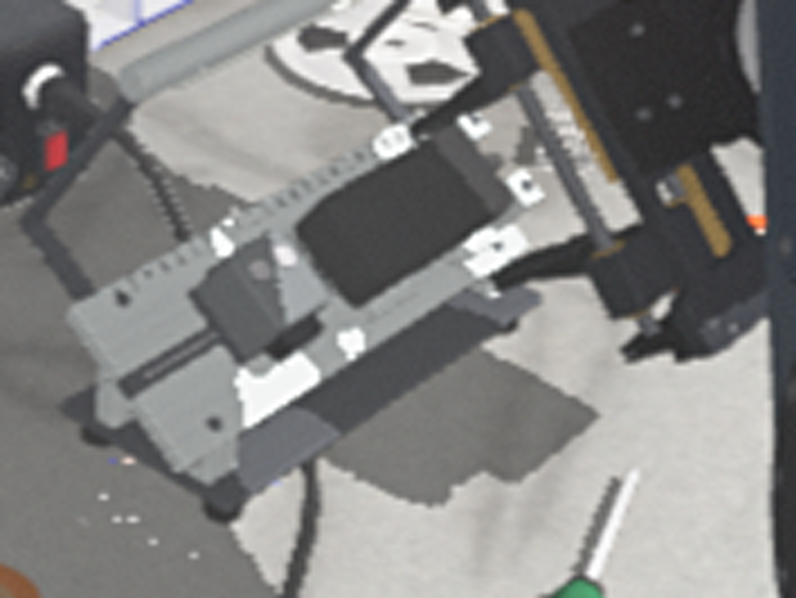

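The scene view shows the adapter lying flat on the bed against the lugs, lead end at the notched stop (crop (500,190)). The jaw is at (250,310) and the light bar is clear. On to the jaw.

Scaled: -0.1064 m is -1.064, -0.05 m is -0.5.

```bash
echo '[0,0,-0.2,-4,0,0,0.85,-0.1,-0.05,-0.25,-8.2,0,0,0.85,-0.5,-0.1,-0.22,-8.2,0,0,0.85,-1.064,-0.137,-0.179,-8.2,-0.2,-0.1,0.85,-1.064,-0.137,-0.179,-8.2,-0.2,-0.1,0.85,-1.064,-0.137,-0.179,-8.2,-0.2,-0.1,0.85,-1.064,-0.137,-0.179,-8.2,-0.2,-0.1,0.85]' > next.json && python3 steer.py next.json; python3 - <<'E'
from plan import *
s=bot.read_state();print(s["joint_positions"].round(1))
for th,l in((5,60),(10,25),(15,12),(15,0)):
    t=jaw(th,33,63.5,l);print(th,l,goal(*t),sol(t,8))
E
```

```text
time_s: 20.0
position: [0.4863, -0.0841, 0.1217]
tcp_rot: [[-0.125, -0.759, 0.639], [-0.992, 0.096, -0.081], [0.0, -0.644, -0.765]]
force: [-0.0, -0.5, -0.2]
opening: 0.849
grasp_force: 0.0
[-33.5  34.4 137.3 148.3  32.8   6.7]
5 60 (array([-0.0009,  0.0004, -0.0013]), array([-0.09,  0.03,  0.06])) [[-33.3, 34.2, 137.4, 148.4, 32.6, 6.9]]
10 25 (array([-0.0009,  0.001 ,  0.034 ]), array([4.91, 0.03, 0.05])) [[-33.1, 43.9, 138.5, 155.1, 47.1, -1.4]]
15 12 (array([-0.0008, -0.0008,  0.0471]), array([9.91, 0.03, 0.05])) [[-33.7, 50.4, 140.0, 156.6, 59.2, -5.4]]
15 0 (array([-0.0008, -0.0028,  0.0589]), array([9.91, 0.03, 0.05])) [[-33.0, 51.5, 138.7, 157.2, 59.3, -5.1]]
```

Scaled: 0.059 m is 0.59, 0.054 m is 0.54.

```bash
echo '[-0.01,0.007,0.12,2,0,0,0.85,-0.01,0.005,0.24,4.5,0,0,0.85,-0.01,0.002,0.34,7,0,0,0.85,-0.01,-0.006,0.46,9.9,0,0,0.85,-0.01,-0.02,0.54,9.9,0,0,0.85,-0.01,-0.028,0.59,9.9,0,0,0.85,-0.01,-0.028,0.59,9.9,0,0,0.85,-0.01,-0.028,0.59,9.9,0,0,0.85]' > next.json && python3 steer.py next.json; python3 f.py; python3 - <<'E'
from plan import *
t=jaw(15,33,63.5,0);print(goal(*t))
E
```

```text
time_s: 20.8
position: [0.526, -0.0878, 0.0792]
tcp_rot: [[-0.125, -0.638, 0.76], [-0.992, 0.08, -0.096], [0.001, -0.766, -0.643]]
force: [0.3, 0.1, -0.1]
opening: 0.852
grasp_force: 0.0
tool force [-0.2 -0.1  0.3] bed pos [ 2.5 63.9 14.7]
(array([0.0004, 0.0004, 0.0007]), array([-0.01,  0.02,  0.07]))
```

```bash
echo '[0,0,0,0,0,0,0.3,0,0,0,0,0,0,0.3,0,0,0,0,0,0,0.3,0,0,0,0,0,0,0.3,0,0,0,0,0,0,0.3,0,0,0,0,0,0,0.3]' > next.json && python3 steer.py next.json; python3 f.py
```

```text
time_s: 21.4
position: [0.5263, -0.0871, 0.0787]
tcp_rot: [[-0.124, -0.637, 0.761], [-0.992, 0.079, -0.095], [0.0, -0.767, -0.642]]
force: [0.8, 1.0, -0.3]
opening: 0.545
grasp_force: 30.0
tool force [-1.1 -0.2  0.7] bed pos [ 2.4 64.7 14.2]
```

Scaled: 0.01 m is 0.1, 0.006 m is 0.06.

```bash
echo '[0.03,0,0,0,0,0,0.3,0.06,0,0,0,0,0,0.3,0.1,0,0,0,0,0,0.3,0.1,0,0,0,0,0,0.3]' > next.json && python3 steer.py next.json; python3 f.py
```

```text
time_s: 21.8
position: [0.5246, -0.0982, 0.0786]
tcp_rot: [[-0.126, -0.637, 0.76], [-0.992, 0.081, -0.097], [0.0, -0.766, -0.643]]
force: [0.1, 0.2, 0.6]
opening: 0.54
grasp_force: 30.0
tool force [-0.2 -0.4 -0.3] bed pos [ 2.2 53.5 14.3]
```

Scaled: 0.014 m is 0.14, 0.01 m is 0.1.

```bash
echo '[0.05,0,0,0,0,0,0.3,0.1,0,0,0,0,0,0.3,0.14,0,0,0,0,0,0.3,0.14,0,0,0,0,0,0.3]' > next.json && python3 steer.py next.json|grep -E "time|open"; python3 f.py; echo '[0.02,0,0,0,0,0,0.3,0.03,0,0,0,0,0,0.3,0.03,0,0,0,0,0,0.3]' > next.json && python3 steer.py next.json|grep -E "time|open"; python3 f.py
```

```text
time_s: 22.2
opening: 0.541
tool force [ 0.3 -1.9 -3.6] bed pos [ 2.  39.3 14.4]
time_s: 22.5
opening: 0.545
tool force [-1.1 -3.  -4.9] bed pos [ 2.  37.4 14.4]
```

Units first: shifts go in units of 100 mm. So 0.0015 m is 0.015, 0.001 m is 0.01.

```bash
for i in 1; do :; done; echo '[0.01,0,0,0,0,0,0.3,0.015,0,0,0,0,0,0.3,0.015,0,0,0,0,0,0.3]' > next.json && python3 steer.py next.json|grep -E "time|open"; python3 f.py; echo '[0.01,0,0,0,0,0,0.3,0.01,0,0,0,0,0,0.3]' > next.json && python3 steer.py next.json|grep -E "time|open"; python3 f.py; echo '[0.01,0,0,0,0,0,0.3,0.01,0,0,0,0,0,0.3]' > next.json && python3 steer.py next.json|grep -E "time|open"; python3 f.py
```

```text
time_s: 22.8
opening: 0.541
tool force [-2.1 -3.4 -4. ] bed pos [ 1.9 36.7 14.4]
time_s: 23.0
opening: 0.542
tool force [-4.8 -3.5 -4.4] bed pos [ 2.  35.9 14.5]
time_s: 23.2
opening: 0.544
tool force [-3.1 -3.3 -3.3] bed pos [ 1.9 34.9 14.5]
```

Scaled: 0.001 m is 0.01.

```bash
echo '[0.01,0,0,0,0,0,0.3,0.01,0,0,0,0,0,0.3]' > next.json && python3 steer.py next.json|grep -E "time|open"; python3 f.py; echo '[0.01,0,0,0,0,0,0.3,0.01,0,0,0,0,0,0.3]' > next.json && python3 steer.py next.json|grep -E "time|open"; python3 f.py
```

```text
time_s: 23.4
opening: 0.545
tool force [-5.7 -4.1 -2.5] bed pos [ 1.9 34.6 14.5]
time_s: 23.6
opening: 0.544
tool force [-8.1 -3.9 -2.1] bed pos [ 1.9 34.5 14.5]
```

Scaled: 0.001 m is 0.01, -0.13 m is -1.3.

```bash
echo '[0,0,0,0,0,0,0.3,0,0,0,0,0,0,0.85,0,0,0,0,0,0,0.85,0,0,0,0,0,0,0.85,0,0,0,0,0,0,0.85,0,0,0,0,0,0,0.85]' > next.json && python3 steer.py next.json; python3 f.py;  echo '[0,0.01,-0.15,-1,0,0,0.85,0,0,-0.3,-5,0,0,0.85,0,-0.05,-0.5,-9,0,0,0.85,0,-0.1,-0.8,-14,0,0,0.85,0,-0.1,-1.1,-18,0,0,0.85,0,-0.1,-1.3,-20,0,0,0.85,0,-0.1,-1.3,-20,0,0,0.85,0,-0.1,-1.3,-20,0,0,0.85]' > next.json && python3 steer.py next.json|grep -E "time|pos"; python3 shot.py wF; python3 - <<'E'
from plan import *
for n in("scene","side"):
    c=bot.capture(n);cv2.imwrite(f"pics/{n}F.png",c["color"][:,:,::-1])
# compare jaw: detect features vs model: project block corners for q=74.5 and report edge contrast along rail in scene
c=bot.capture("scene");M=P(c["K"],c["view"]);g=cv2.cvtColor(c["color"],cv2.COLOR_RGB2GRAY)
ys=np.arange(-110,135,3);uv=proj(M,np.array([B(-15,y,31) for y in ys]));print([(int(y),int(g[int(round(v)),int(round(u))])) for y,(u,v) in zip(ys,uv)])
# tape / vial moved?
a=cv2.imread('pics/scene0.png');f=cv2.imread('pics/sceneF.png');d=np.abs(a.astype(int)-f).max(2)
print("tape diff",d[300:335,292:335].max(),"vial",d[275:302,250:273].max())
E
```

```text
time_s: 24.2
position: [0.5218, -0.1202, 0.0779]
tcp_rot: [[-0.126, -0.639, 0.759], [-0.992, 0.081, -0.096], [0.0, -0.765, -0.644]]
force: [0.5, -0.6, 0.3]
opening: 0.833
grasp_force: 0.0
tool force [ 0.5 -0.6  0.2] bed pos [ 1.7 31.4 13.7]
time_s: 25.0
position: [0.4302, -0.1069, 0.1688]
[(-110, 151), (-107, 176), (-104, 174), (-101, 175), (-98, 146), (-95, 90), (-92, 93), (-89, 93), (-86, 93), (-83, 95), (-80, 94), (-77, 94), (-74, 96), (-71, 97), (-68, 95), (-65, 97), (-62, 95), (-59, 96), (-56, 97), (-53, 96), (-50, 95), (-47, 95), (-44, 95), (-41, 95), (-38, 94), (-35, 95), (-32, 96), (-29, 97), (-26, 96), (-23, 96), (-20, 95), (-17, 97), (-14, 96), (-11, 97), (-8, 98), (-5, 96), (-2, 97), (1, 94), (4, 90), (7, 151), (10, 152), (13, 104), (16, 107), (19, 107), (22, 106), (25, 106), (28, 108), (31, 107), (34, 107), (37, 109), (40, 108), (43, 111), (46, 105), (49, 98), (52, 101), (55, 103), (58, 99), (61, 99), (64, 98), (67, 100), (70, 93), (73, 82), (76, 103), (79, 151), (82, 174), (85, 168), (88, 169), (91, 169), (94, 171), (97, 170), (100, 166), (103, 169), (106, 169), (109, 172), (112, 168), (115, 167), (118, 162), (121, 169), (124, 166), (127, 165), (130, 166), (133, 167)]
tape diff 94 vial 84
```

```bash
python3 - <<'E'
from plan import *
for n in("scene","side"):
  for k in("0","F"):
    im=cv2.imread(f"pics/{n}{k}.png");h=cv2.cvtColor(im,cv2.COLOR_BGR2HSV)
    x,y=(312,317) if n=="scene" else(325,310)
    m=cv2.inRange(h[y-22:y+22,x-26:x+26],(5,140,80),(22,255,255));p=np.argwhere(m)
    x,y=(262,288) if n=="scene" else(261,296);v=cv2.inRange(im[y-16:y+16,x-14:x+14],(195,195,195),(255,255,255));w=np.argwhere(v)
    print(n,k,"tape",len(p),p.mean(0).round(1),"vial",len(w),w.mean(0).round(1))
c=bot.capture("side");im=c["color"][:,:,::-1];a=cv2.resize(im[170:270,300:433],None,fx=6,fy=6,interpolation=cv2.INTER_CUBIC)
M=P(c["K"],c["view"])
# adapter flatness / button: profile across slope at jaw (y=23+... ) at z=23, and at adapter y=-40 z=31
g=cv2.cvtColor(np.ascontiguousarray(im),cv2.COLOR_BGR2GRAY)
for y,z in((33,34),(33,23),(-40,31)):
    xs=np.arange(-46,46,3);uv=proj(M,np.array([B(x,y,z) for x in xs]));print(y,z,[(int(x),int(g[int(round(q[1])),int(round(q[0]))])) for x,q in zip(xs,uv)])
print(bot.read_state()["time_s"],bot.read_state()["force"])
E
```

```text
scene 0 tape 395 [23.  26.8] vial 261 [14.8 14.4]
scene F tape 242 [25.4 26.7] vial 126 [20.4 15.2]
side 0 tape 397 [23.1 25.7] vial 173 [11.9 15.3]
side F tape 379 [24.1 25.4] vial 40 [19.4 17.5]
33 34 [(-46, 96), (-43, 108), (-40, 190), (-37, 225), (-34, 226), (-31, 222), (-28, 207), (-25, 146), (-22, 48), (-19, 68), (-16, 85), (-13, 86), (-10, 90), (-7, 83), (-4, 89), (-1, 87), (2, 91), (5, 112), (8, 125), (11, 116), (14, 92), (17, 85), (20, 70), (23, 124), (26, 212), (29, 224), (32, 208), (35, 212), (38, 216), (41, 190), (44, 155)]
33 23 [(-46, 92), (-43, 136), (-40, 213), (-37, 230), (-34, 219), (-31, 196), (-28, 143), (-25, 49), (-22, 30), (-19, 65), (-16, 100), (-13, 94), (-10, 96), (-7, 98), (-4, 96), (-1, 98), (2, 96), (5, 99), (8, 98), (11, 96), (14, 97), (17, 93), (20, 89), (23, 109), (26, 206), (29, 224), (32, 218), (35, 207), (38, 220), (41, 187), (44, 151)]
-40 31 [(-46, 174), (-43, 199), (-40, 223), (-37, 208), (-34, 186), (-31, 214), (-28, 218), (-25, 137), (-22, 72), (-19, 74), (-16, 76), (-13, 75), (-10, 75), (-7, 76), (-4, 73), (-1, 70), (2, 74), (5, 79), (8, 71), (11, 77), (14, 73), (17, 78), (20, 69), (23, 120), (26, 187), (29, 197), (32, 194), (35, 211), (38, 212), (41, 154), (44, 122)]
25.25 [ 0.47870419 -0.20713914  0.50763191]
```

```bash
python3 - <<'E'
from h import *
for n in 'BCE':
    im=cv2.imread(f'pics/w{n}.png');M=np.load(f'pics/w{n}.npy');m=cv2.inRange(cv2.cvtColor(im,cv2.COLOR_BGR2HSV),(5,150,100),(20,255,255))
    k,l,s,c=cv2.connectedComponentsWithStats(m);i=[j for j in range(1,k) if s[j,4]>300];print(n,[(s[j,:5].tolist(),onz(M,(s[j,0]+s[j,2]/2,s[j,1]+s[j,3]/2),.006).round(3).tolist()) for j in i])
from rig import bot
print(bot.hand_in())
E
```

```text
B [([320, 101, 47, 50, 1049], [0.545, 0.09, 0.006])]
C [([320, 209, 44, 43, 853], [0.546, 0.089, 0.006])]
E [([360, 67, 57, 61, 1562], [0.545, 0.088, 0.006]), ([208, 355, 164, 11, 955], [0.365, 0.39, 0.006])]
the job is handed in; nothing more can be done
None
```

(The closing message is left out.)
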